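# Let one jar cap out of the lever dispenser and ease its lid shut

## Robot

A 6-joint arm with a two-finger parallel gripper is mounted at the origin on a cart in front of the work surface, level with it; the furniture and walls round the work are solid. World frame = base frame: x ahead of the robot, y to its left, z up, the work surface at z = 0. Lengths are in mm, angles in rad, forces in N, time in s.
With the tool pointing down it reaches from about 275 to 1000 mm from the base axis. Payload 8.4 kg.
Tool frame: the origin (TCP) lies on the centre line of the jaws, within the pads' length; the fingertips stand 25 mm ahead of it and the grasp point (between the pads) lies 6 mm ahead of it; z points along the fingers, y is the line along which they close (so a half turn about z gives the same grasp; the last joint's range is limited). The gripper opens to 85 mm and grips with 20 to 120 N. Pads are 22 mm wide; open, the fingers measure 114 mm over their backs; the gripper's body (76 mm by 85 mm) begins 54 mm behind the grasp point. The pads swing forward as they close: fully open they stand 13 mm farther back than shut.
Start: joints at [-1.219, 0.353, 1.633, -0, 1.155, -0.002], TCP at [216.539, -586.292, 256.281] pointing down, gripper open.
Joint ranges: [-2.63, 2.63], [-0.92, 2.1], [0.06, 2.66], [-1.3, 4.44], [0, 2.69], [-3.02, 3.02]. Speed limits (rad/s): [2.22, 2.22, 2.79, 3.14, 3.14, 3.14].

## Interface

Orientations are given as [roll, pitch, yaw] about the fixed x, y, z axes, in that order (R = Rz(yaw) Ry(pitch) Rx(roll)).
In Python, from rig import r gives the robot as it stands.
- The arm moves only by the shell command python3 -m jog 'ROWS' [FORCE]. ROWS is JSON, a list of rows, each a list of 3 entries, a list of its own where there are three numbers: the turn, a rotation vector about the tool's x, y, z in rad, then the shift along the tool's x, y, z in m, then the opening, from -1 (shut) to 1 (fully open). In form: [[[rx, ry, rz], [x, y, z], gripper], ...]. A call has 1 to 12 rows; each row shifts and turns the commanded pose from where the row before left it, along the tool's axes as they then stand; what a row does not reach is not made up. A row lasts 1/10 s, in which the tool goes at most 50 mm and 8.59 degrees, less where a joint would pass 70% of its speed; a pose out of reach is approached as far as the arm can. A call with a gripper value outside its range is refused whole. The fingers move at their own pace and stop on an object; FORCE is the grip in N (left out, the last holds). Time passes only in rows, so rows that do not move let the fingers close. It gives the time, the measured TCP pose, the force, the opening and the grip force at its end, in the units of the state.
- r.sense(): the state, without advancing time (a new reading comes with each control period).
- r.grab_frame(name): name is "scene" or "top" or "wrist"; returns the picture (384x512x3 uint8, red, green, blue); there is no depth.
- r.camera_params(name): a dict with "fx", "fy", "cx", "cy" (pixels), "k1" (the pictures are not rectified: a ray, as slopes to the right and down, at radius r is drawn at 1 + k1 r^2 times it, then the intrinsics apply), "rvec" (rotation vector, rad) and "tvec" (3), from world to camera coordinates, as OpenCV has them; the wrist camera has in their place "hand_eye" (4x4, takes a point from camera to tool coordinates, whose origin is the TCP and whose axes are the flange's). Camera axes: x right, y down, z forward; pixel columns grow to the right and rows downward; lengths in mm; the calibration is good to about 2 mm. A picture is of the moment at which its call begins: read the wrist's pose just before it. camera_params takes no time and is no camera call.
- r.sign_off(): hands the job in; it is judged then, once.
The state is a dict: "clock": time; "qpos": joint angles; "qvel": joint speeds; "joint_efforts": joint torques, N m; "eef_pos": TCP position; "tcp_rot": TCP orientation; "contact_force": force on the tool from outside, world axes, zero at the start; "wrist_torque": the same for the moment, N m; "opening": opening from 0.0 (shut) to 1.0 (fully open); "grasp_force": force on a finger pad.
Only numpy, scipy, OpenCV 4.12 (cv2) and the standard library are available. Lean on these libraries where they do the work, as an engineer would, in place of code of your own. Each camera call takes 0.05 s, during which the arm holds its last target. There are 200 camera calls.

## Task

Two lever dispensers stand on the table and only one has a metal jar cap waiting in its chute behind the framed lid: with closed fingertips press that one's lever pad all the way down, and keep it down until the cap has slid out flat into the catch tray. Then let the lever come up slowly under the fingertips so that the lid eases fully shut and does not slam, and move clear. Touch nothing but the lever pad: leave the cap where it lands, do not touch the lid, leave the empty dispenser shut and the jar and the dropper bottle where they stand.

Things in the scene. Friction and masses are not known exactly. Their poses are not given: they have to be found in the camera images.
- disp_a: the loaded aluminium jar-cap dispenser fixed to the table: base 262 x 96 mm, at its back a 30-degree chute between 142 mm high side plates, at its front a catch tray, an open-framed lid over the chute, a bent lever arm with a round pad at its right. Origin on the table under the chute; x to its back, y to its left, yaw within 0.25 rad. The two are alike and trade places from run to run.
- pad_a (a point): centre of the top of the loaded dispenser's lever pad, a round rubber face 50 mm across, 155 mm right of the dispenser's middle line, 131 mm above the table while the lid is shut (its front edge then tilts up by 0.3 rad). Fully pressed to its hard stop it is about 77 mm lower with the front edge tilted down by 0.3 rad; its horizontal shift stays under 8 mm
- lever_a (a joint): angle of that lever in rad: 0 up (lid shut), 0.6 fully down. The arm is 130 mm from a level shaft (along the dispenser's y, behind the pad, 87 mm above the table) to the pad. Spring and lid push the pad up with about 4 N at the top and 6 N fully down; let go, it snaps up and slams the lid
- lid_a (a joint): angle of that dispenser's lid in rad: 0 shut, 1.0 fully open; geared to the lever, 1.67 times its angle; its front swings up about an axle at the back, 127 mm above the table. It has slammed if it closes faster than 1.5 rad/s (pad rising at about 0.12 m/s) in its last 0.3 rad
- flap_a: open aluminium frame of the loaded dispenser's lid, 80 mm wide, 112 mm long, with a barred lip at its front that holds the cap back; moves with the lid; origin on the lid's axle. Fully open it reaches about 0.18 m above the table, over the chute
- cap: tinned bright screw cap for a jar, loose, 43 mm across, 14 mm high, open side up, 12 g; at the start it leans on the lid's lip inside the chute; it slides out by itself when the lid is up (the chute is polished, friction about 0.1). Origin in the middle of its underside
- tray_a (a point): centre of the floor of the loaded dispenser's catch tray, 8 mm above the table; the floor is about 105 mm front to back (x) and 80 mm wide (y), its walls stand 21 mm above the table; same axes as the dispenser
- disp_b: the empty aluminium jar-cap dispenser fixed to the table: base 262 x 96 mm, at its back a 30-degree chute between 142 mm high side plates, at its front a catch tray, an open-framed lid over the chute, a bent lever arm with a round pad at its right. Origin on the table under the chute; x to its back, y to its left, yaw within 0.25 rad. 
- pad_b (a point): centre of the top face of the empty dispenser's lever pad, not to be pressed
- lid_b (a joint): angle of the empty dispenser's lid, 0 shut, 1.0 fully open
- jar: small open glass sample jar with a side handle, loose, 46 x 60 mm, 66 mm high, stands on the table in front of the loaded dispenser's lever pad; origin under its middle
- dropper: small amber dropper bottle with a black cap, loose, 28 mm across, 72 mm high, stands on the table in front of the empty dispenser's lever pad; origin under its middle

How it is judged:
By the outcome, as a careful person would: the job done as asked, in the order asked, and still so for the second after the job is handed in, with the robot touching nothing.
It also fails if it takes over 38 s, if anything falls off the work surface, if the arm or the gripper's body presses on something with over 40 N, if the wrist force passes 120 N, or if a joint passes its speed limit or range.

## Working session

There is one attempt and no reset: what is moved stays moved. The work goes in short steps, Python scripts to look and compute and a shell command to move; the robot and the scene stay as the last step left them, time stands still between calls to the robot, and variables do not carry over. Pictures are saved under pics/ and viewed, at most 10 in all, crops included, and the job is handed in when it is done.

```bash
mkdir -p pics; python3 - <<'E'
from rig import r
import cv2
s=r.sense();print(s['clock'],s['eef_pos'],s['tcp_rot'],s['opening'])
for n in("scene","top"):
    cv2.imwrite(f"pics/{n}0.png",r.grab_frame(n)[:,:,::-1]);print(n,r.camera_params(n))
E
```

```text
0.0 [ 216.39122293 -585.89114984  255.5485944 ] [-3.14020152e+00  2.24787535e-05  3.53816759e-01] 1.0021213801030928
scene {'fx': 400.4681989893554, 'fy': 400.4681989893554, 'cx': 253.8668143490015, 'cy': 189.90038227954287, 'k1': -0.01654977224042704, 'rvec': array([ 0.89045096, -2.56279031,  0.99707118]), 'tvec': array([411.85026167, 323.55478126, 977.23279387])}
top {'fx': 436.17014913565026, 'fy': 436.17014913565026, 'cx': 256.4986828791568, 'cy': 187.16370789723632, 'k1': -0.008630120758524455, 'rvec': array([ 2.13259807, -2.10634224,  0.20394867]), 'tvec': array([  -5.76917413,  531.08681665, 1416.65686338])}
```

View pics/scene0.png

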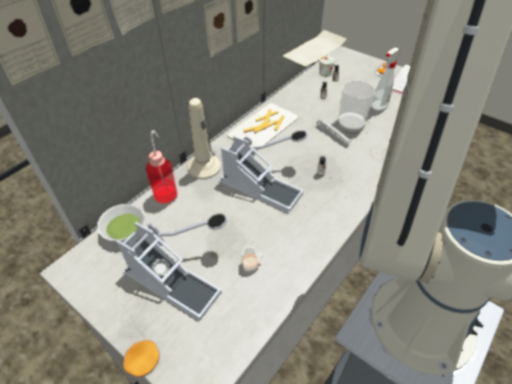

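View pics/top0.png

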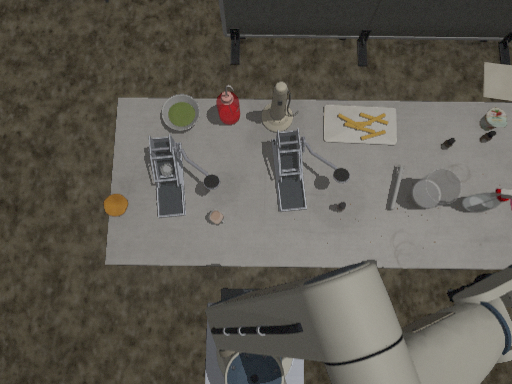

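Top view: the left dispenser (top px ~167,175; scene ~160,267) holds the round bright cap, and its pad is at about (211,181) top / (217,221) scene. The jar is at (216,217), and the right dispenser looks empty. I'll segment the pads and triangulate, with an enlarged crop to confirm.

```bash
cat > h.py <<'E'
import numpy as np,cv2
from rig import r
def ray(n,uv):
    p=r.camera_params(n);K=np.array([[p['fx'],0,p['cx']],[0,p['fy'],p['cy']],[0,0,1]])
    x=cv2.undistortPoints(np.array([[uv]],float),K,np.array([p['k1'],0,0,0,0.]))[0,0]
    R=cv2.Rodrigues(p['rvec'])[0];d=R.T@np.array([x[0],x[1],1]);return -R.T@p['tvec'],d/np.linalg.norm(d)
def plane(n,uv,z):
    c,d=ray(n,uv);return c+d*(z-c[2])/d[2]
def tri(a,b):
    c1,d1=ray("top",a);c2,d2=ray("scene",b)
    t=np.linalg.lstsq(np.c_[d1,-d2],c2-c1,rcond=None)[0]
    p,q=c1+t[0]*d1,c2+t[1]*d2;return (p+q)/2,np.linalg.norm(p-q)
def dark(img,thr,amin=20):
    m=(img.max(2)<thr).astype(np.uint8);n,l,st,c=cv2.connectedComponentsWithStats(m)
    return [(c[i].round(1),st[i].tolist()) for i in range(1,n) if amin<st[i,4]<600]
E
python3 - <<'E'
from h import *
for n,(x0,y0,x1,y1) in (("top",(140,120,360,225)),("scene",(110,110,330,330))):
    im=cv2.imread(f"pics/{n}0.png");
    for c,s in dark(im,50):
        if x0<c[0]<x1 and y0<c[1]<y1: print(n,c,s)
t=cv2.imread("pics/top0.png")[125:230,140:240];s=cv2.imread("pics/scene0.png")[210:315,115:265]
cv2.imwrite("pics/crop0.png",np.hstack([cv2.resize(a,None,fx=3.2,fy=3.2,interpolation=2) for a in (t,s)]))
E
```

```text
top [163.1 152.4] [157, 151, 13, 3, 21]
top [340.7 174.4] [335, 169, 14, 12, 77]
top [209.1 180. ] [204, 175, 12, 12, 57]
scene [298.3 135. ] [294, 133, 10, 6, 41]
scene [182.6 156.8] [180, 153, 6, 9, 37]
scene [216.2 220.4] [210, 216, 14, 10, 95]
```

View pics/crop0.png

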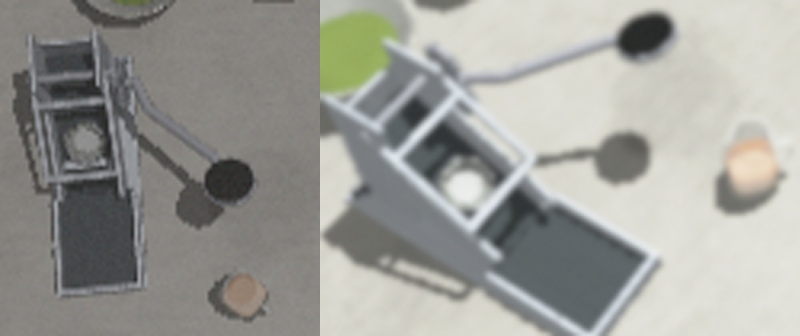

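The crop confirms it: the bright cap sits behind the lip of the left dispenser's lid. The pad centre is at about top (211.6,181.6) and scene (216.6,221).

```bash
python3 - <<'E'
from h import *
for n,box in (("top",(198,168,226,194)),("scene",(205,210,230,232))):
    im=cv2.imread(f"pics/{n}0.png");x0,y0,x1,y1=box
    for th in (50,60,70,80):
        m=(im[y0:y1,x0:x1].max(2)<th).astype(np.uint8)
        c=max(cv2.findContours(m,0,1)[0],key=cv2.contourArea)
        e=cv2.minAreaRect(c);print(n,th,np.round(np.array(e[0])+box[:2],1),np.round(e[1],1))
p,e=tri((211.6,181.6),(216.6,220.9));print("pad",p.round(1),e.round(1))
print("top on z131",plane("top",(211.6,181.6),131),"scene",plane("scene",(216.6,220.9),131))
print("diam",np.linalg.norm(plane("top",(204.1,181.6),131)-plane("top",(219.3,181.6),131)))
cr=lambda u,v:plane("top",(140+u/3.2,125+v/3.2),21)[:2]
fl,fr,bl,br=cr(60,293),cr(145,288),cr(55,190),cr(138,188)
print(fl,fr,bl,br,"width",np.linalg.norm(fl-fr))
for a,b in((fl,bl),(fr,br)): print("yaw",np.arctan2(*(b-a)[::-1]))
d=fl-fr;print("yaw front",np.arctan2(-d[0],d[1]))
print("jar",plane("top",(216.5,217),40))
E
```

```text
top 50 [209.3 179.8] [ 8.5 12. ]
top 60 [211. 181.] [13.4 12.5]
top 70 [211. 181.] [12. 14.]
top 80 [209.2 182.2] [13.8 19.3]
scene 50 [216.  220.5] [ 7.8 13.4]
scene 60 [216.  220.5] [ 9. 14.]
scene 70 [215.8 220.2] [ 9.9 14.8]
scene 80 [216.  220.5] [11. 14.]
pad [532.9 144.5 126.7] 0.4
top on z131 [531.86202421 143.97595117 131.        ] scene [530.60263956 146.92665878 131.        ]
diam 48.468971791764126
[431.29985121 331.33540383] [437.77102933 241.37931303] [542.60880792 342.87921779] [545.90804097 253.63724796] width 90.18854925818505
yaw 0.10334021727725602
yaw 0.11287378024088167
yaw front 0.07181336957000718
jar [429.91225098 133.48664576  40.        ]
```

The pad is at about (532,145,130), with a measured diameter of 48 mm, dispenser yaw near 0.1 and a lateral offset near 150 mm. All of these fit the given sizes. I'll close the fingers and carry over high, with the tool's yaw kept: total +550 mm tool x, −576 mm tool y.

```bash
python3 -m jog '[[[0,0,0],[0.015,-0.016,0],-1],[[0,0,0],[0.03,-0.031,0],-1],[[0,0,0],[0.03,-0.031,0],-1],[[0,0,0],[0.03,-0.031,0],-1],[[0,0,0],[0.03,-0.031,0],-1],[[0,0,0],[0.03,-0.031,0],-1],[[0,0,0],[0.03,-0.031,0],-1],[[0,0,0],[0.03,-0.031,0],-1],[[0,0,0],[0.03,-0.031,0],-1],[[0,0,0],[0.03,-0.031,0],-1],[[0,0,0],[0.03,-0.031,0],-1],[[0,0,0],[0.015,-0.016,0],-1]]' 20; python3 -c "
from rig import r;s=r.sense();print(s['qpos'],s['tcp_rot'],s['eef_pos'])"
```

```text
clock: 1.3
eef_pos: [408.1, -148.5, 256.2]
tcp_rot: [-3.141, -0.0, 0.355]
contact_force: [0.2, -0.4, 0.5]
opening: -0.005
grasp_force: 0.0
[-3.52909677e-01  4.94265353e-02  2.01936305e+00  7.53435846e-04
  1.07300230e+00  8.62226069e-01] [-3.14096034e+00 -2.79387214e-04  3.55300670e-01] [ 408.14908838 -148.51066026  256.20246625]
```

```bash
python3 -m jog '[[[0,0,0],[0.024,-0.026,0],-1],[[0,0,0],[0.03,-0.032,0],-1],[[0,0,0],[0.03,-0.032,0],-1],[[0,0,0],[0.03,-0.032,0],-1],[[0,0,0],[0.03,-0.032,0],-1],[[0,0,0],[0.03,-0.032,0],-1],[[0,0,0],[0.024,-0.026,0],-1],[[0,0,0],[0.014,-0.014,0.01],-1],[[0,0,0],[0.006,-0.006,0.02],-1],[[0,0,0],[0,0,0.02],-1],[[0,0,0],[0,0,0.01],-1],[[0,0,0],[0,0,0],-1]]'; python3 - <<'E'
from h import *
s=r.sense();w=r.grab_frame("wrist")[:,:,::-1];sc=r.grab_frame("scene")[:,:,::-1]
print(s['eef_pos'],s['tcp_rot']);p=r.camera_params("wrist");print(p)
cv2.imwrite("pics/w1.png",np.hstack([cv2.resize(w,(400,300)),cv2.resize(sc[150:330,100:340],(400,300))]));cv2.imwrite("pics/wfull.png",w)
E
```

```text
clock: 2.5
eef_pos: [530.4, 141.3, 194.4]
tcp_rot: [-3.141, 0.004, 0.353]
contact_force: [0.1, 0.5, -0.1]
opening: -0.001
grasp_force: 0.0
[530.43650222 141.25705058 194.44406173] [-3.14137391  0.00372465  0.35348259]
{'fx': 321.31651200126595, 'fy': 321.31651200126595, 'cx': 254.2025860266134, 'cy': 189.5362968702087, 'k1': -0.0684412918609284, 'hand_eye': array([[ 3.93527080e-04, -9.57817358e-01, -2.87377373e-01,
         7.26088386e+01],
       [ 9.99999653e-01,  1.65896225e-04,  8.16447923e-04,
         2.46228714e-01],
       [-7.34333171e-04, -2.87377594e-01,  9.57817091e-01,
        -1.17104061e+02],
       [ 0.00000000e+00,  0.00000000e+00,  0.00000000e+00,
         1.00000000e+00]])}
```

View pics/w1.png

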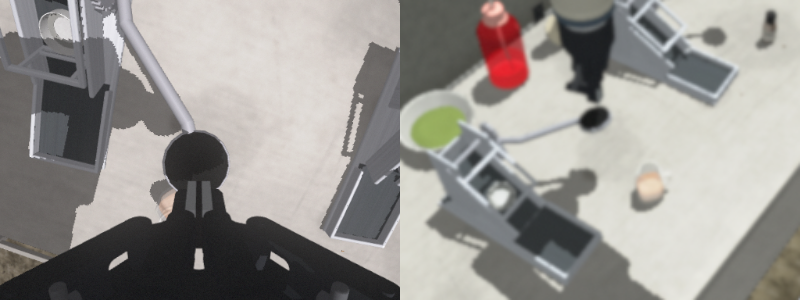

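The wrist view shows the pad as a dark disc centred at about (195.5,162) in the half picture, i.e. (250,207) full size, with the fingertips just in front of it. I'll cast that ray.

```bash
python3 - <<'E'
from h import *
from scipy.spatial.transform import Rotation as Ro
p=r.camera_params("wrist");H=p['hand_eye'];t=np.array([530.4,141.3,194.4]);R=Ro.from_euler('xyz',[-3.1414,.0037,.3535]).as_matrix()
K=np.array([[p['fx'],0,p['cx']],[0,p['fy'],p['cy']],[0,0,1]])
def c(u,v,z=131):
    x=cv2.undistortPoints(np.array([[[u*1.28,v*1.28]]]),K,np.array([p['k1'],0,0,0,0.]))[0,0]
    d=R@H[:3,:3]@np.array([x[0],x[1],1]);o=R@H[:3,3]+t;return o+d*(z-o[2])/d[2]
q=c(195.5,162);print(q,np.linalg.norm(c(163.5,162)-c(228,162)),"back edge",c(195.5,130,125))
for tgt in (q,np.array([532,145,131])): print(R.T@(tgt-t))
E
```

```text
[536.40197341 145.61600125 131.        ] 49.30209913771932 back edge [558.5718838  153.78866289 125.        ]
[ 7.35951144 -1.95913587 63.37358227]
[ 3.0165063  -2.9051114  63.38983371]
```

```bash
python3 -m jog '[[[0,0,0],[0.005,-0.0025,0.008],-1],[[0,0,0],[0,0,0.012],-1],[[0,0,0],[0,0,0.008],-1],[[0,0,0],[0,0,0.004],-1],[[0,0,0],[0,0,0.004],-1],[[0,0,0],[0,0,0.004],-1],[[0,0,0],[0,0,0.004],-1],[[0,0,0],[0,0,0.003],-1],[[0,0,0],[0,0,0],-1]]'
```

```text
clock: 3.5
eef_pos: [535.5, 146.1, 149.1]
tcp_rot: [-3.142, 0.0, 0.354]
contact_force: [-0.5, -0.4, 3.5]
opening: 0.007
grasp_force: 1.5
```

```bash
python3 -m jog '[[[0,0,0],[0,0,0.006],-1],[[0,0,0],[0,0,0.008],-1],[[0,0,0],[0,0,0.008],-1],[[0,0,0],[0,0,0.008],-1],[[0,0,0],[0,0,0.008],-1],[[0,0,0],[0,0,0.008],-1],[[0,0,0],[0,0,0.006],-1],[[0,0,0],[0,0,0.004],-1],[[0,0,0],[0,0,0.003],-1],[[0,0,0],[0,0,0.003],-1],[[0,0,0],[0,0,0],-1]]'
```

```text
clock: 4.6
eef_pos: [537.1, 146.3, 87.4]
tcp_rot: [3.141, -0.003, 0.354]
contact_force: [0.8, -0.7, 5.9]
opening: -0.001
grasp_force: 2.6
```

```bash
python3 -m jog '[[[0,0,0],[0,0,0.002],-1],[[0,0,0],[0,0,0.002],-1],[[0,0,0],[0,0,0],-1]]'
```

```text
clock: 4.9
eef_pos: [537.5, 146.4, 83.8]
tcp_rot: [3.141, -0.004, 0.354]
contact_force: [1.2, 0.3, 5.5]
opening: 0.006
grasp_force: 2.6
```

```bash
python3 -m jog '[[[0,0,0],[0,0,0.002],-1],[[0,0,0],[0,0,0.002],-1],[[0,0,0],[0,0,0],-1]]'
```

```text
clock: 5.2
eef_pos: [538.1, 146.5, 81.4]
tcp_rot: [3.141, -0.005, 0.354]
contact_force: [-2.9, -2.3, 24.1]
opening: -0.0
grasp_force: 12.0
```

```bash
python3 -m jog '[[[0,0,0],[0,0,0.001],-1],[[0,0,0],[0,0,0],-1]]'
```

```text
clock: 5.4
eef_pos: [538.2, 146.5, 81.2]
tcp_rot: [3.141, -0.005, 0.354]
contact_force: [-5.1, -2.5, 33.0]
opening: -0.004
grasp_force: 16.1
```

Force jumped from 6 to 33 N at TCP z 81, so the lever is on its hard stop. I'll hold there and look.

```bash
python3 -m jog '[[[0,0,0],[0,0,0],-1],[[0,0,0],[0,0,0],-1],[[0,0,0],[0,0,0],-1],[[0,0,0],[0,0,0],-1],[[0,0,0],[0,0,0],-1],[[0,0,0],[0,0,0],-1],[[0,0,0],[0,0,0],-1],[[0,0,0],[0,0,0],-1]]'; python3 - <<'E'
from h import *
w=r.grab_frame("top")[:,:,::-1];sc=r.grab_frame("scene")[:,:,::-1]
cv2.imwrite("pics/p2.png",np.hstack([cv2.resize(w[120:240,130:250],(400,400),interpolation=2),cv2.resize(sc[200:330,110:240],(400,400),interpolation=2)]))
E
```

```text
clock: 6.2
eef_pos: [538.2, 146.5, 81.2]
tcp_rot: [3.141, -0.006, 0.354]
contact_force: [-5.1, -3.1, 31.5]
opening: 0.0
grasp_force: 15.9
```

View pics/p2.png

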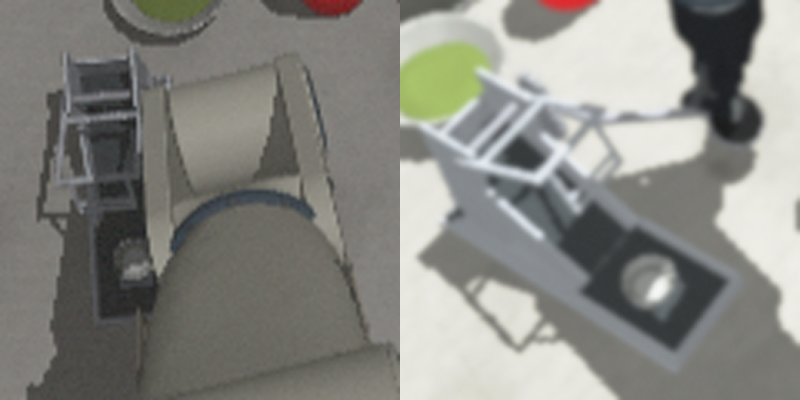

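The cap lies flat in the tray (scene crop 655,280) and the lid is up. Now I'll ease the lever up.

```bash
python3 -m jog '[[[0,0,0],[0,0,-0.002],-1],[[0,0,0],[0,0,-0.003],-1],[[0,0,0],[0,0,-0.004],-1],[[0,0,0],[0,0,-0.004],-1],[[0,0,0],[0,0,-0.004],-1],[[0,0,0],[0,0,-0.004],-1],[[0,0,0],[0,0,-0.004],-1],[[0,0,0],[0,0,-0.004],-1],[[0,0,0],[0,0,-0.004],-1],[[0,0,0],[0,0,-0.004],-1],[[0,0,0],[0,0,-0.004],-1],[[0,0,0],[0,0,-0.003],-1]]'
```

```text
clock: 7.5
eef_pos: [535.9, 146.1, 122.8]
tcp_rot: [3.141, -0.001, 0.354]
contact_force: [-2.5, -0.8, 3.7]
opening: 0.0
grasp_force: 1.9
```

```bash
python3 -m jog '[[[0,0,0],[0,0,-0.003],-1],[[0,0,0],[0,0,-0.002],-1],[[0,0,0],[0,0,-0.002],-1],[[0,0,0],[0,0,-0.002],-1],[[0,0,0],[0,0,-0.002],-1],[[0,0,0],[0,0,-0.002],-1],[[0,0,0],[0,0,-0.002],-1],[[0,0,0],[0,0,-0.002],-1],[[0,0,0],[0,0,-0.002],-1],[[0,0,0],[0,0,-0.002],-1],[[0,0,0],[0,0,-0.002],-1]]'
```

```text
clock: 8.6
eef_pos: [535.5, 146.1, 145.4]
tcp_rot: [3.142, 0.0, 0.354]
contact_force: [2.4, -0.3, 3.2]
opening: 0.001
grasp_force: 1.5
```

```bash
python3 -m jog '[[[0,0,0],[0,0,-0.002],-1],[[0,0,0],[0,0,-0.002],-1],[[0,0,0],[0,0,-0.002],-1],[[0,0,0],[0,0,-0.002],-1],[[0,0,0],[0,0,0],-1]]'
```

```text
clock: 9.1
eef_pos: [535.5, 146.1, 153.5]
tcp_rot: [3.142, -0.0, 0.354]
contact_force: [3.1, -0.5, 2.3]
opening: 0.002
grasp_force: 1.4
```

```bash
python3 -m jog '[[[0,0,0],[0,0,-0.0015],-1],[[0,0,0],[0,0,-0.0015],-1],[[0,0,0],[0,0,-0.0015],-1],[[0,0,0],[0,0,-0.0015],-1],[[0,0,0],[0,0,0],-1]]'
```

```text
clock: 9.6
eef_pos: [534.7, 145.9, 159.0]
tcp_rot: [-3.141, 0.002, 0.354]
contact_force: [0.2, -0.5, 0.2]
opening: -0.001
grasp_force: 0.0
```

```bash
python3 -m jog '[[[0,0,0],[0,0,-0.001],-1],[[0,0,0],[0,0,-0.001],-1],[[0,0,0],[0,0,-0.001],-1],[[0,0,0],[0,0,-0.001],-1],[[0,0,0],[0,0,-0.001],-1],[[0,0,0],[0,0,-0.001],-1],[[0,0,0],[0,0,0],-1]]'
```

```text
clock: 10.3
eef_pos: [535.6, 146.1, 165.5]
tcp_rot: [3.142, -0.0, 0.354]
contact_force: [0.6, 0.0, 1.1]
opening: 0.001
grasp_force: 0.0
```

Contact was lost at z≈159, the shut height. I'll move up and clear toward the start side (away from the dispenser), then check.

```bash
python3 -m jog '[[[0,0,0],[0,0,-0.01],-1],[[0,0,0],[0,0,-0.025],-1],[[0,0,0],[0,0,-0.03],-1],[[0,0,0],[-0.01,0.01,-0.02],-1],[[0,0,0],[-0.025,0.026,0],-1],[[0,0,0],[-0.03,0.031,0],-1],[[0,0,0],[-0.03,0.031,0],-1],[[0,0,0],[-0.03,0.031,0],-1],[[0,0,0],[-0.03,0.031,0],-1],[[0,0,0],[-0.025,0.026,0],-1],[[0,0,0],[-0.01,0.01,0],-1],[[0,0,0],[0,0,0],-1]]'; python3 - <<'E'
from h import *
w=r.grab_frame("top")[:,:,::-1];sc=r.grab_frame("scene")[:,:,::-1]
cv2.imwrite("pics/p3.png",np.hstack([cv2.resize(w[120:240,130:250],(400,400),interpolation=2),cv2.resize(sc[200:330,130:260],(400,400),interpolation=2)]))
for n,im in(("top",w),("scene",sc)):
    print(n,[c.tolist() for c,s in dark(im,60) if 200<c[0]<225 and 170<c[1]<230])
E
```

```text
clock: 11.5
eef_pos: [424.6, -105.1, 251.0]
tcp_rot: [3.141, -0.0, 0.351]
contact_force: [-0.5, 0.6, -0.2]
opening: -0.002
grasp_force: 0.0
top [[211.0, 180.8]]
scene [[216.2, 220.4]]
```

View pics/p3.png

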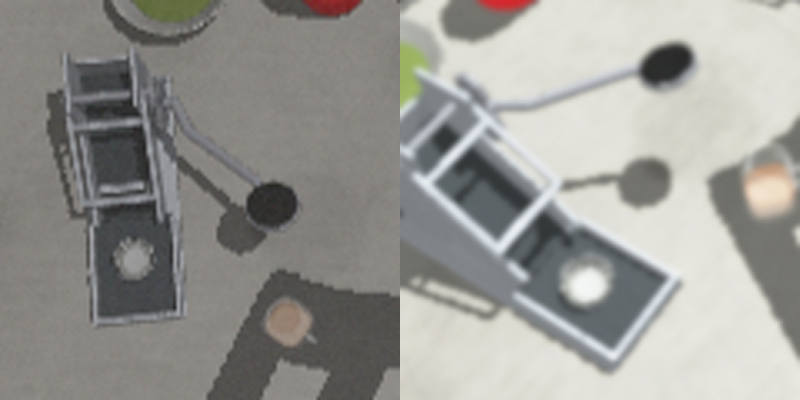

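The lid is shut and the pad is back at its starting pixels (211,181 top / 216,220 scene). The cap lies flat in the tray (top crop 133,258), and the jar hasn't moved.

```bash
python3 -c "
from rig import r;print(r.sign_off())"
```

```text
the job is handed in; nothing more can be done
None
```

The job is handed in at about 11.6 s: the loaded dispenser's cap lies flat in its tray, its lid was eased shut (pad rising at about 0.02 m/s at the end), the arm is clear, and it touched only the lever pad.

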